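# Set the tube shaker's pull-and-turn selector to green and start it

## Task

Set the heated tube shaker to the green programme: pull its sprung selector knob up, turn it until the pointer is at the green dot, and let it drop fully into the notch there, which has to be felt for because the dots are only roughly in line with the notches. Never force the knob against its notched ring or its stop. Then press the white start button right down and let go, leaving the samples and everything else on the bench where they are.

Things in the scene. Friction and masses are not known exactly. Their poses are not given: they have to be found in the camera images.
- shaker: Fixed white bench instrument, 200 x 400 x 85 mm (x, y, z); origin at the centre of its underside on the bench, -x is its front. Flat top 85 mm above the bench: selector knob in the middle, aluminium block (75 x 75 x 30 mm high) with two tubes at y = +145 mm, start button at y = -145 mm. The knob's hidden notched ring has a park notch and four more, about 33 and 66 degrees either side of it.
- selector: Selector knob with vertical axis; origin on the axis, 85 mm above the bench when down. Round black skirt 76 mm across, its top 12.5 mm above the origin; on it a grey bar grip 54 mm long (knob's x), 14 mm wide (y), 36 mm tall. White pointer on +x. Starts down in the park notch, pointer within 3 degrees of the shaker's +x; can turn 88 degrees either way once pulled up.
- bar_top (a point): Centre of the top face of the bar grip, on the knob's axis, 48.5 mm above the knob's origin. The knob is sprung down: 8.5 N holds it at the bottom, 0.35 N more per mm pulled up; damped (60 N per m/s). Forcing means over 25 N between knob and ring or stop: turning it while it is down or once it is in a notch, pushing it down on the ring, hauling on the stop.
- pointer (a point): Outer tip of the white pointer, 48 mm from the axis along the knob's x. Under the skirt a flat-ended pin, 30 mm from the axis, drops 6 mm into a notch with 1 mm (2 degrees) of play either way. Let down between notches, the pin rests on the ring; the knob can then be turned with about 0.15 N m, sprung down on the ring, and drops by itself at the next notch if nothing holds it up.
- pull (a joint): How far the knob is pulled up, m: 0 fully down in a notch, 0.006 resting on the ring between notches, 0.007 to 0.010 clear of the ring and free to turn, 0.011 at the stop.
- dot_green: Green round sticker, 18 mm across, on the shaker's top 60 mm from the knob's axis, marking the wanted notch; at any of the four places about 33 or 66 degrees either side of park (red, yellow and blue dots mark the others). The notch lies 5 to 10 degrees to one side of its dot, the same way for all, and must be felt for.
- start_top (a point): Centre of the top of the white start button (28 mm across, in a black collar 44 mm across and 12 mm high), which stands 22 mm above the shaker's top when up. Presses straight down.
- start (a joint): Travel of the start button, m: 0 up, 0.006 fully down. 1.5 N begins to move it, 5 N bottoms it; it springs back.
- tube_a: Sample tube, purple cap 16 mm across, 76 mm long, standing in the block, top 82 mm above the shaker's top. Leave alone. Origin at its foot.
- tube_b: Sample tube, orange cap, same size, also in the block. Leave alone. Origin at its foot.
- pot: Small white specimen pot, orange lid, 36 mm across, 42 mm high, standing on the shaker between knob and button, near the front edge. Leave alone. Origin under its centre.
- reagent: Amber reagent bottle 64 mm across, 150 mm high, on the bench. Leave alone. Origin under its centre.
- tip_box: Blue pipette-tip box 117 x 87 x 57 mm on the bench. Leave alone. Origin under its centre.
- strips: White test-strip can 42 mm across, 100 mm high, on the bench. Leave alone. Origin under its centre.
- dish: Steel dish 100 mm across, 30 mm high, on the bench. Leave alone. Origin under its centre.

How it is judged (in metres and radians):
On the way, in this order (a step that is already met when the one before it is completed fails the run):
1. the knob is pulled up clear of its notched ring (value of joint pull above 0.0065 m), for 0.1 s.
2. the knob is fully down in the notch at the green dot (horizontal distance between pointer and dot_green below 0.02 m and value of joint pull below 0.0015 m), for 0.2 s.
3. the start button is pressed right down (value of joint start above 0.0045 m), for 0.05 s.
At the end, for the whole second after the job is handed in: The knob is fully down (pulled up less than 1.5 mm) in the notch at the green dot (pointer tip within 20 mm of the dot's centre, which only that notch allows), still, and the start button has been pressed after that and is back up (less than 1.5 mm down) (all of step 2 and value of joint start below 0.0015 m and angular speed of selector below 0.05 rad/s); the robot touches nothing.
It fails at once if the knob is forced against its notched ring or its stop (over 25 N) (contact force between selector and shaker above 25 N).
It fails at once if a sample tube, the specimen pot, or another thing on the bench is disturbed (moved over 20 mm) (distance of any of tube_a, tube_b, pot, reagent, tip_box, strips, dish from where it was at the start of the episode above 0.02 m).
It also fails if it takes over 59 s, if anything falls off the work surface, if the arm or the gripper's body presses on something with over 40 N, if the wrist force passes 120 N, or if a joint passes its speed limit or range.

## Robot

A 7-joint arm with a two-finger parallel gripper is mounted at the origin on the work surface. World frame = base frame: x ahead of the robot, y to its left, z up, the work surface at z = 0. Lengths are in mm, angles in degrees, forces in N, time in s.
With the tool pointing down it reaches from about 425 to 825 mm from the base axis. Payload 3.6 kg.
Tool frame: the origin (TCP) lies midway between the tips of the shut fingers; the grasp point (between the pads) lies 19 mm behind it (arm.tcp_to_grasp is the distance from the TCP to the grasp point, in mm); z points along the fingers, y is the line along which they close (so a half turn about z gives the same grasp; the last joint's range is limited). The gripper opens to 93 mm and grips with 3 to 60 N. Pads are 15 mm wide; open, the fingers measure 128 mm over their backs; the gripper's body (75 mm by 188 mm) begins 65 mm behind the grasp point.
Start: joints at [72.336, 35.231, -0.722, 81.555, 0.464, 63.22, -2.315], TCP at [180.768, -624.327, 218.64] pointing down, gripper open.
Joint ranges: [-178.69, 178.69], [-17.37, 117.87], [-77.05, 75.6], [15.02, 138.74], [-78.02, 258.01], [0.78, 113.62], [-162.83, 162.83]. Speed limits (degrees/s): [159.86, 159.86, 180, 180, 180, 180, 180].

## Interface

Orientations are given as [roll, pitch, yaw] about the fixed x, y, z axes, in that order (R = Rz(yaw) Ry(pitch) Rx(roll)).
In Python, from bench import arm gives the robot as it stands. The module is installed in compiled form; this text tells all that it offers.
- The arm moves only by the tool carry_out, never from a script. Its argument "plan" is a list of rows, each a list of 3 entries, a list of its own where there are three numbers: the shift along the tool's x, y, z in m, then the turn, a rotation vector about the tool's x, y, z in degrees, then the closure, from 0 (fully open) to 1 (shut). In form: [[[dx, dy, dz], [ax, ay, az], fingers], ...]. A call has 1 to 12 rows; each row shifts and turns the commanded pose from where the row before left it, along the tool's axes as they then stand; what a row does not reach is not made up. A row lasts 1/8 s, in which the tool goes at most 62.5 mm and 10.7 degrees, less where a joint would pass 70% of its speed; a pose out of reach is approached as far as the arm can. A call is refused whole if a number of a shift passes 0.0625 or a number of a turn 10.7, either way. A call with a gripper value outside its range is refused whole. The fingers move at their own pace and stop on an object; "force" is the grip in N (left out, the last holds). Time passes only in rows, so rows that do not move let the fingers close. It gives the time, the measured TCP pose, the force, the opening and the grip force at its end, in the units of the state.
- arm.sense(): the state, without advancing time (a new reading comes with each control period).
- arm.get_image(name): name is "scene" or "top" or "wrist"; returns a dict with "frame" (420x560x3 uint8, red, green, blue), "fx", "fy", "cx", "cy" (pixels), "k1" (the pictures are not rectified: a ray, as slopes to the right and down, at radius r is drawn at 1 + k1 r^2 times it, then the intrinsics apply), "extrinsics" (4x4, takes a point from camera to world coordinates). Camera axes: x right, y up, looking along -z (the intrinsics and any distortion apply to the point x, -y, -z); pixel columns grow to the right and rows downward; lengths in mm; the calibration is good to about 2 mm. A picture is of the moment at which its call begins. There is no depth.
- arm.hand_in(): hands the job in; it is judged then, once.
The state is a dict: "clock": time; "q": joint angles; "qd": joint speeds; "joint_efforts": joint torques, N m; "position": TCP position; "ee_rot": TCP orientation; "wrist_force": force on the tool from outside, world axes, zero at the start; "wrist_torque": the same for the moment, N m; "finger_gap": finger opening in mm; "finger_force": force on a finger pad.
Only numpy, scipy, OpenCV 4.12 (cv2) and the standard library are available. Lean on these libraries where they do the work, as an engineer would, in place of code of your own. Each camera call takes 0.05 s, during which the arm holds its last target. There are 200 camera calls.

## Working session

There is one attempt and no reset: what is moved stays moved. The work goes in short steps, Python scripts to look and compute and a tool call to move; the robot and the scene stay as the last step left them, time stands still between calls to the robot, and variables do not carry over. Pictures are saved under pics/ and viewed, at most 10 in all, crops included, and the job is handed in when it is done.

Besides the shell and the picture viewer there is one more tool, called after "Call:" as name(argument=value, ...), one argument or row to a line, values as JSON. carry_out: Moves the arm, as the interface text tells. Its arguments: {"type":"object","properties":{"plan":{"type":"array"},"force":{"type":"number"}},"required":["plan"]}

```bash
mkdir -p pics; cat > h.py <<'E'
import numpy as np, cv2
from bench import arm
def ray(im,u,v):
    k=im["k1"]; x=(u-im["cx"])/im["fx"]; y=(v-im["cy"])/im["fy"]
    a,b=x,y
    for _ in range(20):
        f=1+k*(a*a+b*b); a,b=x/f,y/f
    E=np.array(im["extrinsics"]); d=E[:3,:3]@np.array([a,-b,-1]); return E[:3,3],d
def onz(im,u,v,z):
    o,d=ray(im,u,v); return o+d*(z-o[2])/d[2]
E
python3 - <<'E'
from h import *
for n in("top","scene"):
    im=arm.get_image(n); cv2.imwrite(f"pics/{n}0.png",im["frame"][:,:,::-1]); np.save(n+"0.npy",im,allow_pickle=True)
    print(n,im["fx"],im["k1"],np.round(im["extrinsics"],2).tolist())
print(arm.sense(), arm.tcp_to_grasp)
E
```

```text
top 400.951596307412 -0.05941114557292673 [[0.03, 0.97, -0.22, 232.38], [-1.0, 0.03, -0.0, 9.19], [0.0, 0.22, 0.98, 1423.39], [0.0, 0.0, 0.0, 1.0]]
scene 546.329206390518 -0.012251090605997484 [[0.51, -0.63, 0.59, 1439.54], [0.86, 0.37, -0.36, -547.49], [0.01, 0.69, 0.72, 1251.39], [0.0, 0.0, 0.0, 1.0]]
{'clock': 0.1, 'q': array([72.33639204, 35.28312624, -0.72225955, 81.63115746,  0.46526622,
       63.22067512, -2.3152907 ]), 'qd': array([-0.02504865, -0.14589235, -0.07763657, -0.31701477, -0.03301852,
       -0.0450439 , -0.12865937]), 'joint_efforts': array([ 6.16504967e-04, -4.60044694e+01,  2.10053483e-01, -1.66246229e+01,
       -6.10596291e-02,  1.69394334e-02,  9.52688220e-05]), 'position': array([ 180.54899337, -623.67792559,  217.60935008]), 'ee_rot': array([-1.79867973e+02,  3.03448110e-03,  1.61485085e+01]), 'wrist_force': array([-0.44053855,  0.72347077, -0.46911245]), 'wrist_torque': array([-0.05486299, -0.01466986,  0.00380191]), 'finger_force': 0.0, 'finger_gap': 93.08686990919023} 18.8
```

View pics/top0.png

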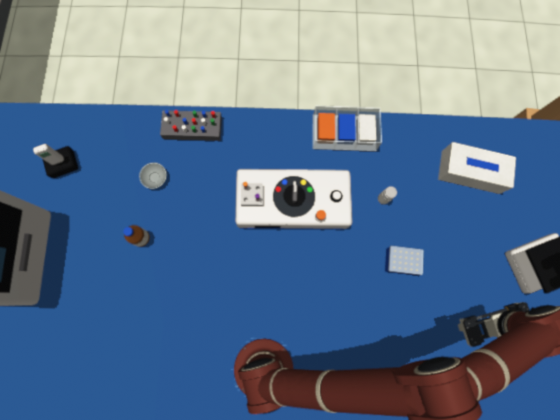

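View pics/scene0.png

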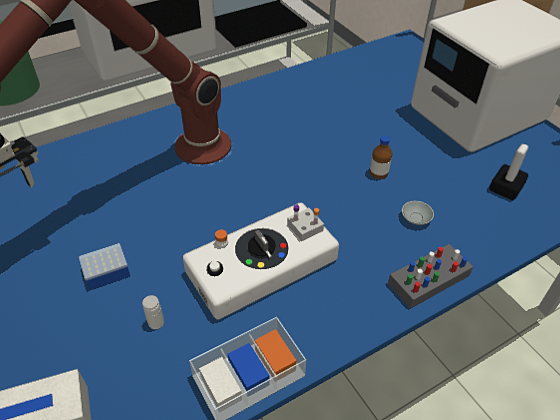

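The top view shows the knob at about (295,196), green dot at (310,189) (the outermost on the −y side), yellow (304,183), start button (337,196) and pot lid (321,215). Next I'll measure these.

```bash
python3 - <<'E'
from h import *
for n,box in (("top",(236,165,355,232)),("scene",(180,195,345,320))):
    im=np.load(n+"0.npy",allow_pickle=True).item(); f=im["frame"]
    hsv=cv2.cvtColor(f,cv2.COLOR_RGB2HSV).astype(int); H,S,V=[hsv[...,i] for i in range(3)]
    roi=np.zeros(H.shape,bool); x0,y0,x1,y1=box; roi[y0:y1,x0:x1]=1
    ms={"green":(H>45)&(H<80)&(S>120)&(V>80),"yellow":(H>22)&(H<35)&(S>120)&(V>120),"red":((H<5)|(H>174))&(S>150)&(V>100),"blue":(H>110)&(H<125)&(S>150)&(V>150),"orange":(H>5)&(H<16)&(S>150)&(V>120),"black":(V<70)}
    for c,m in ms.items():
        k,l,st,ce=cv2.connectedComponentsWithStats((m&roi).astype(np.uint8))
        for i in range(1,k):
            if st[i,4]>=6: 
                z=97 if c=="black" else 127 if c=="orange" else 85
                print(n,c,st[i].tolist(),ce[i].round(1),onz(im,*ce[i],z).round(1))
    w=((S<60)&(V>150)&roi).astype(np.uint8)
    if n=="top":
        cs,_=cv2.findContours(w,0,2); c=max(cs,key=cv2.contourArea); r=cv2.minAreaRect(c); print(r,[onz(im,*p,80).round(0)[:2].tolist() for p in cv2.boxPoints(r)])
    a=f[y0:y1,x0:x1,::-1]; s=780/a.shape[1]; s=min(s,590/a.shape[0])
    cv2.imwrite(f"pics/{n}0c.png",cv2.resize(a,None,fx=s,fy=s,interpolation=2)); print(s)
E
```

```text
top green [307, 186, 6, 7, 31] [309.3 189. ] [ 609.  -138.7   85. ]
top yellow [300, 179, 7, 6, 30] [302.9 181.8] [ 634.4 -116.3   85. ]
top red [276, 186, 5, 6, 26] [277.9 188.7] [606.6 -30.   85. ]
top blue [282, 179, 5, 6, 23] [284.2 181.6] [633.  -51.3  85. ]
top orange [244, 183, 3, 4, 10] [245.  184.2] [606.9  82.1 127. ]
top orange [317, 211, 8, 9, 59] [320.5 214.8] [ 510.  -172.1  127. ]
top black [274, 177, 40, 39, 947] [293.6 198.4] [570.7 -84.   97. ]
top black [331, 195, 9, 6, 14] [333.8 198.7] [ 574.1 -221.7   97. ]
top black [255, 226, 25, 3, 53] [267.6 226.6] [470.2   1.6  97. ]
((293.5, 197.0), (56.0, 115.0), 90.0) [[675.0, 119.0], [689.0, -286.0], [488.0, -283.0], [475.0, 109.0]]
6.554621848739496
scene green [246, 259, 6, 6, 31] [248.5 261.4] [ 604.1 -139.9   85. ]
scene yellow [257, 262, 7, 6, 33] [260.3 264.4] [ 629.2 -117.2   85. ]
scene red [280, 243, 7, 5, 30] [282.9 245. ] [601.2 -29.2  85. ]
scene blue [278, 252, 7, 6, 27] [281.1 254.3] [627.5 -50.6  85. ]
scene orange [314, 208, 5, 7, 24] [316.2 210.4] [568.7 100.6 127. ]
scene orange [215, 230, 12, 9, 87] [220.6 234. ] [ 511.8 -175.   127. ]
scene black [294, 208, 5, 3, 11] [295.8 209.2] [511.2  68.8  97. ]
scene black [236, 229, 52, 40, 1413] [260.6 248.2] [588.9 -93.3  97. ]
scene black [223, 261, 113, 59, 129] [278.7 290.5] [ 735.5 -122.4   97. ]
scene black [207, 263, 16, 13, 98] [214.7 270.5] [ 594.5 -235.9   97. ]
scene black [200, 292, 4, 5, 9] [201.8 294.1] [ 646.  -297.5   97. ]
scene black [204, 298, 3, 5, 8] [205.1 299.8] [ 666.  -297.5   97. ]
4.72
```

View pics/top0c.png

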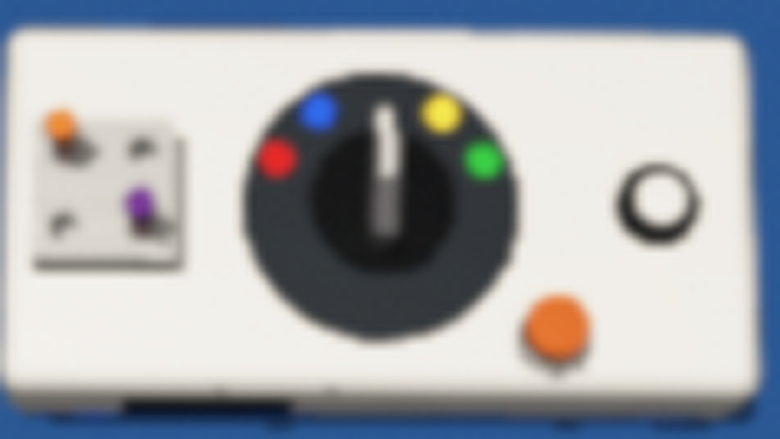

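Dots fit a 60 mm circle centred at about (581, −84.4), with half-angles of 33° and 66° as specified. Moving above the knob.

Call:
carry_out(
  plan=[
    [[0.0445,-0.034,-0.0035],[0,0,0],0],
    [[0.0445,-0.034,-0.0035],[0,0,0],0],
    [[0.0445,-0.034,-0.0035],[0,0,0],0],
    [[0.0445,-0.034,-0.0035],[0,0,0],0],
    [[0.0445,-0.034,-0.0035],[0,0,0],0],
    [[0.0445,-0.034,-0.0035],[0,0,0],0],
    [[0.0445,-0.034,-0.0035],[0,0,0],0],
    [[0.0445,-0.034,-0.0035],[0,0,0],0],
    [[0.0445,-0.034,-0.0035],[0,0,0],0],
    [[0.0445,-0.034,-0.0035],[0,0,0],0],
    [[0.0445,-0.034,-0.0035],[0,0,0],0],
    [[0.0445,-0.034,-0.0035],[0,0,0],0],
  ],
)

```text
clock: 1.6
position: [580.8, -82.5, 260.4]
ee_rot: [-180.0, 0.1, 16.1]
wrist_force: [0.9, -0.6, -0.9]
finger_gap: 93.2
finger_force: 0.0
```

Call:
carry_out(
  plan=[
    [[0,0,0],[0,0,-10.3],0],
    [[0,0,0],[0,0,-10.3],0],
    [[0,0,0],[0,0,-10.3],0],
    [[0,0,0],[0,0,-10.3],0],
    [[0,0,0],[0,0,-10.3],0],
    [[0,0,0],[0,0,-10.3],0],
    [[0,0,0],[0,0,-10.3],0],
    [[0,0,0],[0,0,-10.3],0],
    [[0,0,0],[0,0,-10.3],0],
    [[0,0,0],[0,0,-10.3],0],
    [[0,0,0],[0,0,-10.3],0],
    [[0,0,0],[0,0,-10.3],0],
  ],
)

```text
clock: 3.1
position: [579.8, -84.1, 260.1]
ee_rot: [-180.0, -0.1, 140.1]
wrist_force: [-0.8, 0.1, -1.0]
finger_gap: 92.9
finger_force: 0.0
```

Call:
carry_out(
  plan=[
    [[0,0,0],[0,0,-10.3],0],
    [[0,0,0],[0,0,-10.3],0],
    [[0,0,0],[0,0,-10.3],0],
    [[0,0,0],[0,0,-10.3],0],
    [[0,0,0],[0,0,0],0],
    [[0,0,0],[0,0,0],0],
  ],
)

```text
clock: 3.85
position: [580.0, -84.0, 260.4]
ee_rot: [180.0, -0.0, -179.2]
wrist_force: [0.5, -0.5, -0.5]
finger_gap: 93.2
finger_force: 0.0
```

```bash
python3 - <<'E'
from h import *
im=arm.get_image("wrist"); cv2.imwrite("pics/w1.png",im["frame"][:,:,::-1]); np.save("w1.npy",im,allow_pickle=True)
s=arm.sense(); print(s["clock"],s["position"],s["ee_rot"],s["q"],s["wrist_force"])
print(np.round(im["extrinsics"],2).tolist())
E
```

```text
3.9 [580.10189062 -83.98543234 260.53612141] [-1.79989925e+02 -1.90950289e-02 -1.79173883e+02] [ 34.96989918  34.35256871 -49.34055591  88.12693435  27.0859436
  70.11485767  72.05180511] [-0.22619722 -0.03988898 -0.18847169]
[[-0.01, -0.96, -0.28, 501.46], [1.0, -0.01, -0.0, -83.37], [0.0, -0.28, 0.96, 425.71], [0.0, 0.0, 0.0, 1.0]]
```

View pics/w1.png

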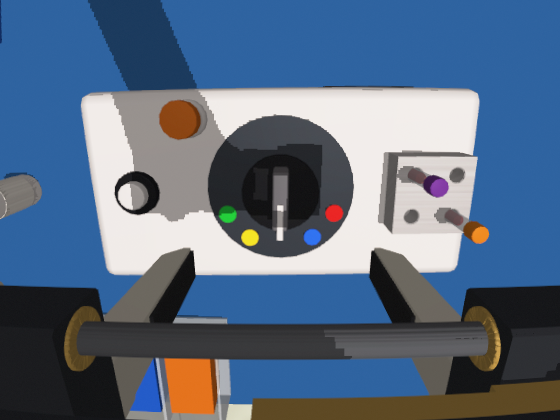

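The wrist view shows the bar grip at about (281,186) with its pointer down at (280,238), green dot (228,214), red (334,213), yellow (250,238), blue (312,237), button (133,195).

```bash
python3 - <<'E'
from h import *
from scipy.optimize import least_squares
im=np.load("w1.npy",allow_pickle=True).item(); f=im["frame"]
hsv=cv2.cvtColor(f,cv2.COLOR_RGB2HSV).astype(int); H,S,V=[hsv[...,i] for i in range(3)]
def comp(m,box):
    x0,y0,x1,y1=box; r=np.zeros(H.shape,np.uint8); r[y0:y1,x0:x1]=m[y0:y1,x0:x1]
    k,l,st,ce=cv2.connectedComponentsWithStats(r); i=1+np.argmax(st[1:,4]); return ce[i],st[i],(l==i).astype(np.uint8)
D={}
for c,m in {"green":(H>45)&(H<80)&(S>120),"yellow":(H>22)&(H<35)&(S>120),"red":((H<5)|(H>174))&(S>150),"blue":(H>100)&(H<125)&(S>120)}.items():
    ce,st,_=comp(m,(215,195,350,250)); D[c]=onz(im,*ce,85); print(c,ce,st,D[c].round(1))
P=np.array([D[k][:2] for k in("green","yellow","blue","red")])
r=least_squares(lambda p:np.hypot(*(P-p).T)-60,[581,-84]); c=r.x; print("centre",c,r.fun, np.degrees(np.arctan2(*(P-c).T[::-1])))
grey=(S<60)&(V>75)
ce,st,m=comp(grey,(262,160,300,245)); print("bar+ptr",ce,st)
for v in range(165,244,4):
    u=np.where(m[v])[0]
    if len(u): print(v,u.min(),u.max(),f[v,281], onz(im,u.mean(),v,133.5).round(1)[:2], onz(im,u.mean(),v,98).round(1)[:2])
ce,st,_=comp((S<50)&(V>90),(112,175,160,212)); print("btn",ce,st,onz(im,*ce,107))
w=((S<40)&(V>140)).astype(np.uint8)
for u in (250,300,350,400,440): # far-side(top in image) front edge
    v=np.where(w[:,u])[0]; print(u,v.min(),onz(im,u,v.min(),85).round(1)[:2], v[v<280].max(),onz(im,u,v[v<280].max(),85).round(1)[:2])
E
```

```text
green [227.3463035 213.6770428] [219 205  18  18 257] [ 608.4 -138.    85. ]
yellow [249.64489796 237.13061224] [241 229  18  17 245] [ 634.  -115.2   85. ]
red [333.63265306 212.81632653] [325 205  18  17 245] [606.  -28.2  85. ]
blue [311.75903614 236.55823293] [303 228  19  18 249] [632.5 -49.8  85. ]
centre [582.95159266 -83.62977485] [-0.00459383  0.02408817 -0.03734192  0.03204367] [-64.88186861 -31.75124917  34.35976567  67.44111881]
bar+ptr [279.80818414 203.35805627] [272 175  16  66 782]
177 273 287 [122 118 120] [559.6 -83.9] [566.7 -84. ]
181 273 287 [122 118 120] [563.1 -83.9] [570.6 -84. ]
185 273 287 [122 118 120] [566.6 -83.8] [574.5 -83.9]
189 273 287 [123 118 121] [570.2 -83.8] [578.5 -83.9]
193 273 287 [122 117 120] [573.7 -83.8] [582.5 -83.8]
197 273 287 [123 118 121] [577.3 -83.7] [586.5 -83.8]
201 273 286 [121 117 120] [580.9 -84.1] [590.6 -84.2]
205 273 286 [193 185 181] [584.6 -84.1] [594.7 -84.1]
209 273 286 [243 238 235] [588.2 -84. ] [598.8 -84.1]
213 277 283 [151 145 142] [591.9 -83.5] [602.9 -83.6]
217 277 283 [151 145 142] [595.6 -83.5] [607.1 -83.5]
221 277 283 [150 144 141] [599.4 -83.4] [611.3 -83.4]
225 276 283 [151 145 142] [603.1 -83.8] [615.5 -83.9]
229 272 286 [242 238 235] [606.9 -84.2] [619.8 -84.3]
233 276 283 [242 237 235] [610.8 -83.7] [624.  -83.8]
237 276 283 [242 237 235] [614.6 -83.7] [628.4 -83.7]
btn [132.40995608 195.21669107] [118 181  30  29 683] [ 584.1952771  -226.01076149  107.        ]
250 88 [ 484.5 -113.3] 274 [ 677.1 -115.5]
300 88 [483.9 -66.3] 273 [675.1 -60.9]
350 88 [482.9 -19.2] 273 [674.6  -6.2]
400 88 [481.5  28.5] 253 [650.4  46.5]
440 89 [481.   67.7] 271 [671.9  94.5]
```

Call:
carry_out(
  plan=[
    [[-0.0017,0,0.04],[0,0,0.8],0.3],
    [[0,0,0.04],[0,0,0],0.5],
    [[0,0,0.04],[0,0,0],0.6],
    [[0,0,0.02],[0,0,0],0.6],
    [[0,0,0.01],[0,0,0],0.6],
    [[0,0,0.006],[0,0,0],0.6],
    [[0,0,0],[0,0,0],0.6],
    [[0,0,0],[0,0,0],0.6],
  ],
  force=25,
)

```text
clock: 4.9
position: [582.6, -83.8, 105.6]
ee_rot: [-180.0, 0.1, -179.9]
wrist_force: [0.2, 0.5, 0.0]
finger_gap: 37.0
finger_force: 0.0
```

```bash
python3 - <<'E'
from h import *
im=arm.get_image("wrist"); cv2.imwrite("pics/w2.png",im["frame"][:,:,::-1]); np.save("w2.npy",im,allow_pickle=True)
s=arm.sense(); print(s["clock"],s["position"],s["ee_rot"],s["q"],s["wrist_force"],s["finger_gap"])
E
```

```text
4.95 [582.46629222 -83.83339053 105.52616003] [-1.79994169e+02  9.11401795e-02 -1.79866363e+02] [ 31.37200995  43.50817996 -42.92180383  98.66286541  36.23734234
  52.50221506  63.51163615] [-0.74731914  0.35269884  0.6348291 ] 37.32033251676427
```

View pics/w2.png

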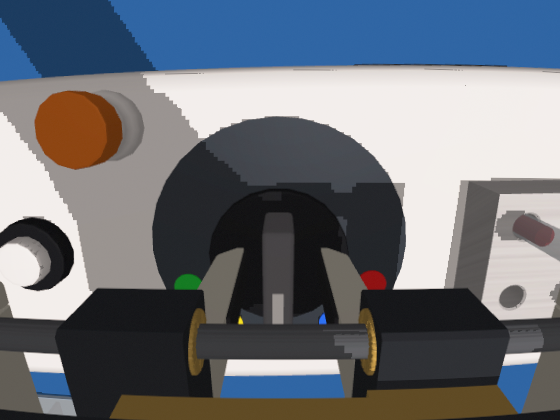

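The bar end sits at about (278,213), centred between the open fingers. Closing.

Call:
carry_out(
  plan=[
    [[0,0,0],[0,0,0],0.75],
    [[0,0,0],[0,0,0],0.85],
    [[0,0,0],[0,0,0],1],
    [[0,0,0],[0,0,0],1],
    [[0,0,0],[0,0,0],1],
    [[0,0,0],[0,0,0],1],
  ],
  force=25,
)

```text
clock: 5.7
position: [582.0, -85.5, 104.8]
ee_rot: [-179.9, 0.0, -179.9]
wrist_force: [-0.2, -4.8, 3.2]
finger_gap: 14.1
finger_force: 25.0
```

```bash
python3 - <<'E'
from h import *
im=arm.get_image("wrist"); np.save("w3.npy",im,allow_pickle=True)
s=arm.sense(); print(s["clock"],s["position"],s["ee_rot"],s["wrist_force"],s["wrist_torque"],s["finger_gap"],s["finger_force"])
E
```

```text
5.75 [582.02907382 -85.52537023 104.80971736] [-1.79862705e+02  2.28161420e-03 -1.79915266e+02] [-0.36828477 -4.78288075  2.95628424] [-1.19325867 -0.06908551  0.03152395] 13.71607954193067 24.995417296886444
```

Call:
carry_out(
  plan=[
    [[0,-0.0016,-0.001],[0,0,0],1],
    [[0,0,-0.001],[0,0,0],1],
    [[0,0,-0.001],[0,0,0],1],
    [[0,0,-0.001],[0,0,0],1],
    [[0,0,-0.001],[0,0,0],1],
    [[0,0,-0.001],[0,0,0],1],
    [[0,0,-0.001],[0,0,0],1],
    [[0,0,-0.001],[0,0,0],1],
    [[0,0,0],[0,0,0],1],
    [[0,0,0],[0,0,0],1],
  ],
  force=25,
)

```text
clock: 7.0
position: [581.9, -85.6, 112.0]
ee_rot: [180.0, -0.0, -179.8]
wrist_force: [3.6, -3.0, -11.2]
finger_gap: 14.3
finger_force: 25.0
```

Call:
carry_out(
  plan=[
    [[0,0,-0.0007],[0,0,0],1],
    [[0,0,-0.0006],[0,0,0],1],
    [[0,0,0],[0,0,3],1],
    [[0,0,0],[0,0,6],1],
    [[0,0,0],[0,0,7],1],
    [[0,0,0],[0,0,8],1],
    [[0,0,0],[0,0,8],1],
    [[0,0,0],[0,0,8],1],
    [[0,0,0],[0,0,7],1],
    [[0,0,0],[0,0,6],1],
    [[0,0,0],[0,0,3.5],1],
    [[0,0,0],[0,0,0],1],
  ],
  force=25,
)

```text
clock: 8.5
position: [581.8, -85.9, 113.1]
ee_rot: [-180.0, 0.0, 123.6]
wrist_force: [3.9, -4.8, -12.3]
finger_gap: 14.2
finger_force: 25.0
```

```bash
python3 - <<'E'
from h import *
im=arm.get_image("wrist"); np.save("w4.npy",im,allow_pickle=True)
s=arm.sense(); print(s["clock"],s["position"],s["ee_rot"],s["wrist_force"],s["wrist_torque"],s["finger_gap"],s["finger_force"],s["q"])
a=np.load("w3.npy",allow_pickle=True).item()["frame"]
cv2.imwrite("pics/w34.png",np.hstack([a[180:400,180:380],im["frame"][180:400,180:380]])[:,:,::-1])
E
```

```text
8.55 [581.79116886 -85.82699835 113.07963939] [-1.79981877e+02 -7.34774985e-03  1.23642723e+02] [  4.225248    -5.05546583 -11.51398891] [-1.12218735 -1.10472201 -0.03973579] 13.749509151918325 24.99235063791275 [ 23.48235126  39.1720868  -28.17744757  98.51671656  23.55118115
  48.30130703  18.39679019]
```

View pics/w34.png

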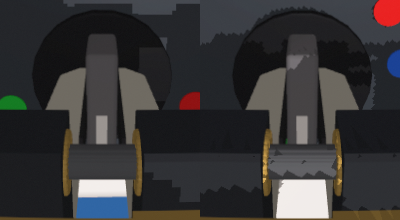

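Call:
carry_out(
  plan=[
    [[0,0,0.0004],[0,0,0],1],
    [[0,0,0.0004],[0,0,0],1],
    [[0,0,0.0004],[0,0,0],1],
    [[0,0,0.0004],[0,0,0],1],
    [[0,0,0.0004],[0,0,0],1],
    [[0,0,0.0004],[0,0,0],1],
    [[0,0,0.0004],[0,0,0],1],
    [[0,0,0],[0,0,0],1],
    [[0,0,0],[0,0,0],1],
  ],
  force=25,
)

```text
clock: 9.68
position: [581.8, -85.8, 110.4]
ee_rot: [-180.0, -0.0, 123.6]
wrist_force: [2.9, -4.2, -10.7]
finger_gap: 13.8
finger_force: 25.0
```

Call:
carry_out(
  plan=[
    [[0,0,0.0004],[0,0,0],1],
    [[0,0,0.0004],[0,0,0],1],
    [[0,0,0],[0,0,0],1],
    [[0,0,0],[0,0,0],1],
  ],
  force=25,
)

```text
clock: 10.18
position: [581.8, -85.8, 109.7]
ee_rot: [-180.0, -0.0, 123.6]
wrist_force: [3.8, -4.5, -10.6]
finger_gap: 14.1
finger_force: 25.0
```

Call:
carry_out(
  plan=[
    [[0,0,0.0004],[0,0,0],1],
    [[0,0,0.0004],[0,0,0],1],
    [[0,0,0],[0,0,0],1],
    [[0,0,0],[0,0,0],1],
  ],
  force=25,
)

```text
clock: 10.68
position: [581.8, -85.8, 108.9]
ee_rot: [-180.0, -0.0, 123.6]
wrist_force: [3.2, -4.1, -10.1]
finger_gap: 14.1
finger_force: 25.0
```

Call:
carry_out(
  plan=[
    [[0,0,0.0004],[0,0,0],1],
    [[0,0,0.0004],[0,0,0],1],
    [[0,0,0.0004],[0,0,0],1],
    [[0,0,0.0004],[0,0,0],1],
    [[0,0,0.0004],[0,0,0],1],
    [[0,0,0.0004],[0,0,0],1],
    [[0,0,0.0004],[0,0,0],1],
    [[0,0,0.0004],[0,0,0],1],
    [[0,0,0],[0,0,0],1],
    [[0,0,0],[0,0,0],1],
  ],
  force=25,
)

```text
clock: 11.92
position: [581.8, -85.8, 106.0]
ee_rot: [-180.0, -0.0, 123.6]
wrist_force: [2.2, -5.4, -8.7]
finger_gap: 14.0
finger_force: 25.0
```

The force stays near the spring value all the way down, so the pin is in the notch. Letting go.

Call:
carry_out(
  plan=[
    [[0,0,0.0004],[0,0,0],1],
    [[0,0,0.0004],[0,0,0],1],
    [[0,0,0.0002],[0,0,0],1],
    [[0,0,0],[0,0,0],1],
    [[0,0,0],[0,0,0],0.8],
    [[0,0,0],[0,0,0],0.6],
    [[0,0,0],[0,0,0],0.6],
    [[0,0,0],[0,0,0],0.6],
  ],
  force=8,
)

```text
clock: 12.92
position: [582.0, -84.9, 105.7]
ee_rot: [180.0, -0.0, 123.7]
wrist_force: [-0.3, -0.5, 0.7]
finger_gap: 36.6
finger_force: 0.0
```

Call:
carry_out(
  plan=[
    [[0,0,-0.03],[0,0,0],0.6],
    [[0,0,-0.04],[0,0,0],0.6],
    [[0,0,-0.04],[0,0,0],0.6],
    [[0,0,-0.04],[0,0,0],0.6],
    [[0,0,0],[0,0,0],0.6],
    [[0,0,0],[0,0,0],0.6],
  ],
)

```text
clock: 13.68
position: [581.2, -85.5, 254.7]
ee_rot: [-179.9, -0.0, 123.7]
wrist_force: [-0.6, 0.3, -0.2]
finger_gap: 37.1
finger_force: 0.0
```

```bash
python3 - <<'E'
from h import *
s=arm.sense(); print(s["clock"],s["position"],s["ee_rot"],s["wrist_force"],s["finger_gap"],s["q"])
for n in("wrist","top","scene"):
    im=arm.get_image(n); np.save(n+"5.npy",im,allow_pickle=True)
    if n=="wrist": cv2.imwrite("pics/w5.png",im["frame"][:,:,::-1])
E
```

```text
13.675 [581.24732522 -85.52661167 254.67404134] [-1.79924813e+02 -4.64157653e-02  1.23650210e+02] [-0.6138775   0.31152501 -0.22985978] 37.052988694196685 [ 26.02563283  30.68191921 -32.28216101  88.6494978   17.38118286
  65.81930386  23.8289853 ]
```

View pics/w5.png

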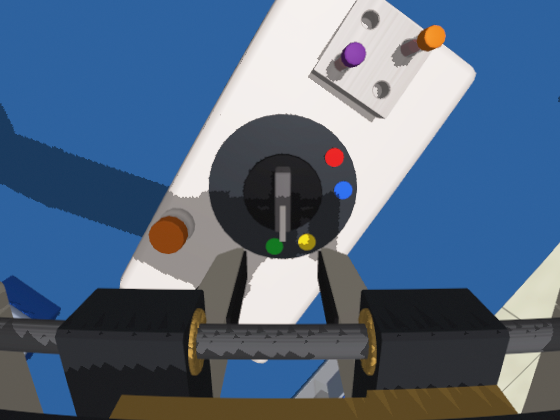

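Pointer tip is at (282,240), beside the green dot (274,246) and away from yellow (307,242). Next, a check of its height and angle, and the button position.

```bash
python3 - <<'E'
from h import *
def an(fn,box,c):
    im=np.load(fn,allow_pickle=True).item(); f=im["frame"]; x0,y0,x1,y1=box
    g=cv2.cvtColor(f,cv2.COLOR_RGB2GRAY).astype(int); print(fn,g[y0:y1,281].tolist())
an("w1.npy",(0,160,0,245),0); an("wrist5.npy",(0,160,0,245),0)
im=np.load("wrist5.npy",allow_pickle=True).item(); c=np.array([582.9,-84.2])
for u,v,n in((282,240,"tip"),(274,246,"green")): print(n,onz(im,u,v,85 if n=="green" else 97).round(1))
for fn,box in(("top0.npy",(325,185,350,208)),("scene0.npy",(203,258,228,280))):
    im=np.load(fn,allow_pickle=True).item(); f=im["frame"]; x0,y0,x1,y1=box
    m=(f[y0:y1,x0:x1].min(2)>165).astype(np.uint8); k,l,st,ce=cv2.connectedComponentsWithStats(m)
    for i in range(1,k): print(fn,st[i],(ce[i]+[x0,y0]).round(1),onz(im,*(ce[i]+[x0,y0]),107).round(1))
E
```

```text
w1.npy [19, 20, 20, 19, 19, 20, 32, 48, 53, 53, 53, 53, 58, 65, 68, 93, 120, 119, 119, 119, 119, 119, 120, 119, 120, 119, 120, 120, 119, 120, 119, 119, 119, 119, 119, 119, 119, 120, 120, 120, 119, 119, 118, 118, 105, 187, 240, 240, 240, 239, 231, 192, 146, 146, 146, 146, 146, 146, 146, 146, 146, 145, 146, 146, 146, 146, 147, 203, 239, 239, 239, 238, 238, 238, 238, 238, 238, 238, 238, 238, 197, 64, 65, 65, 65]
wrist5.npy [35, 35, 35, 34, 35, 35, 45, 57, 58, 58, 56, 56, 81, 105, 113, 117, 116, 116, 115, 116, 116, 116, 115, 116, 116, 115, 115, 115, 115, 114, 115, 115, 115, 115, 115, 106, 80, 66, 67, 67, 67, 67, 67, 67, 67, 94, 131, 145, 145, 145, 145, 145, 145, 145, 144, 145, 145, 145, 144, 144, 144, 144, 145, 144, 144, 144, 145, 145, 144, 145, 145, 145, 144, 145, 145, 144, 145, 145, 145, 144, 144, 118, 70, 76, 80]
tip [ 609.1 -124.1   97. ]
green [ 608.5 -138.3   85. ]
top0.npy [  0   0  25  23 446] [337.3 196. ] [ 581.2 -232.1  107. ]
top0.npy [ 8  7  8  7 46] [336.4 194.9] [ 585.2 -228.8  107. ]
scene0.npy [  0   0  25  22 399] [215.2 268.1] [ 595.4 -233.9  107. ]
```

Call:
carry_out(
  plan=[
    [[-0.0303,-0.0192,0],[0,0,0],1],
    [[-0.0303,-0.0192,0],[0,0,0],1],
    [[-0.0303,-0.0192,0],[0,0,0],1],
    [[-0.0303,-0.0192,0],[0,0,0],1],
    [[0,0,0.04],[0,0,0],1],
    [[0,0,0.04],[0,0,0],1],
    [[0,0,0.04],[0,0,0],1],
    [[0,0,0.016],[0,0,0],1],
    [[0,0,0],[0,0,0],1],
    [[0,0,0],[0,0,0],1],
  ],
)

```text
clock: 15.08
position: [586.4, -228.9, 120.9]
ee_rot: [179.9, 0.1, 123.7]
wrist_force: [-0.0, 0.2, 0.0]
finger_gap: 0.7
finger_force: 0.0
```

```bash
python3 - <<'E'
from h import *
im=arm.get_image("scene"); cv2.imwrite("pics/s6.png",cv2.resize(im["frame"][190:310,150:320,::-1],None,fx=4,fy=4,interpolation=2))
im=arm.get_image("wrist"); cv2.imwrite("pics/w6.png",im["frame"][:,:,::-1])
s=arm.sense(); print(s["position"],s["wrist_force"],s["finger_gap"])
E
```

```text
[ 586.35776777 -229.06655905  121.1621245 ] [0.11479049 0.74777817 0.31698638] 0.3554844600549141
```

View pics/w6.png

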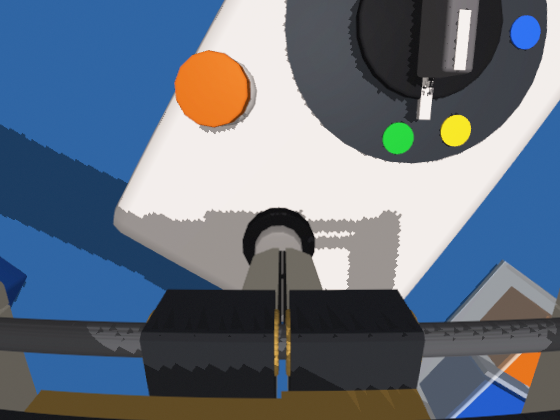

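The shut fingertips are over the button at (279,248). Pressing.

Call:
carry_out(
  plan=[
    [[0,0,0.008],[0,0,0],1],
    [[0,0,0.004],[0,0,0],1],
    [[0,0,0.003],[0,0,0],1],
    [[0,0,0.002],[0,0,0],1],
    [[0,0,0.002],[0,0,0],1],
    [[0,0,0.0015],[0,0,0],1],
    [[0,0,0],[0,0,0],1],
    [[0,0,0],[0,0,0],1],
  ],
)

```text
clock: 16.18
position: [585.0, -229.0, 101.2]
ee_rot: [-180.0, 0.1, 123.6]
wrist_force: [-4.7, 1.0, 13.5]
finger_gap: 0.4
finger_force: 6.7
```

Bottomed at 13.5 N, z = 101 as expected. Retracting.

Call:
carry_out(
  plan=[
    [[0,0,-0.01],[0,0,0],1],
    [[0,0,-0.03],[0,0,0],1],
    [[0,0,-0.04],[0,0,0],1],
    [[0,0,-0.04],[0,0,0],1],
    [[0,0,-0.04],[0,0,0],1],
    [[0,0,0],[0,0,0],1],
    [[0,0,0],[0,0,0],1],
    [[0,0,0],[0,0,0],1],
  ],
)

```text
clock: 17.18
position: [584.3, -228.9, 257.0]
ee_rot: [-179.9, -0.2, 123.7]
wrist_force: [-0.8, 0.5, -0.0]
finger_gap: 0.3
finger_force: 0.0
```

```bash
python3 - <<'E'
from h import *
im=arm.get_image("wrist"); cv2.imwrite("pics/w7.png",im["frame"][:,:,::-1])
s=arm.sense(); print(s["clock"],s["position"],s["wrist_force"])
E
```

```text
17.225 [ 584.4012609  -228.8882419   257.14496182] [ 0.80567836  0.22243357 -0.15075371]
```

View pics/w7.png

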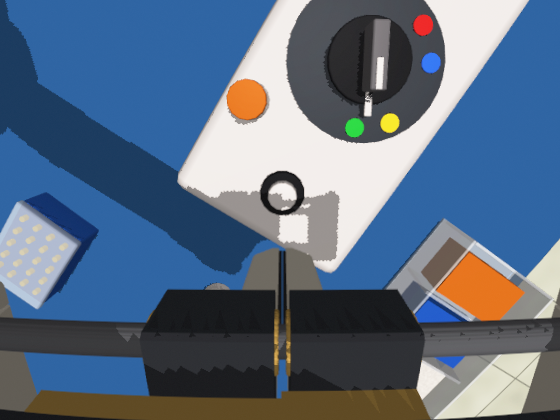

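The button at (282,193) is back up, the pointer tip at (367,115) is beside green (355,127), and the pot stands where it was. Handing in.

```bash
python3 -c "
from bench import arm
print(arm.hand_in())"
```

```text
the job is handed in; nothing more can be done
None
```

I set the knob down in the notch at the green dot, with the pointer tip about 14 mm from the dot. I then pressed the start button to the bottom and released it, and handed the job in at about 17 s; the hand-in returned no verdict.

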